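Slide the label plate out over the end of the carver's ledge

ROBOT

A 6-joint arm with a two-finger parallel gripper is mounted at the origin on the work surface. World frame = base frame: x ahead of the robot, y to its left, z up, the work surface at z = 0. Lengths are in mm, angles in rad, forces in N, time in s.
With the tool pointing down it reaches from about 350 to 775 mm from the base axis. Payload 7.3 kg.
Tool frame: the origin (TCP) lies between the finger pads; the fingertips stand 14 mm ahead of it and the grasp point (between the pads) lies 5 mm behind it; z points along the fingers, y is the line along which they close (so a half turn about z gives the same grasp; the last joint's range is limited). The gripper opens to 92 mm and grips with 3 to 60 N. Pads are 19 mm wide; open, the fingers measure 130 mm over their backs; the gripper's body (75 mm by 190 mm) begins 47 mm behind the grasp point.
Start: joints at [-1.294, 0.342, 1.524, -0, 1.275, -0.146], TCP at [215.44, -478.783, 203.541] pointing down, gripper open.
Joint ranges: [-2.53, 2.53], [-0.77, 2.02], [0.04, 2.7], [-1, 4.14], [0.28, 2.66], [-3.11, 3.11]. Speed limits (rad/s): [2.57, 2.57, 3.14, 3.14, 3.14, 3.14].

INTERFACE

Orientations are given as [roll, pitch, yaw] about the fixed x, y, z axes, in that order (R = Rz(yaw) Ry(pitch) Rx(roll)).
In Python, from plant import get_obs, cams, close_job gives the robot as it stands. The module is installed in compiled form; this text tells all that it offers.
- The arm moves only by the shell command python3 -m creep 'ROWS'. ROWS is JSON, a list of rows, each an object of numbers: "hand": the opening, from 0 (shut) to 1 (fully open); "tx", "ty", "tz": the shift along the tool's x, y, z in m; "spin": the turn about the tool's z in degrees. In form: [{"hand": .., "tx": .., "ty": .., "tz": .., "spin": ..}, ...]. A call has 1 to 5 rows; each row shifts and turns the commanded pose from where the row before left it, along the tool's axes as they then stand; what a row does not reach is not made up. A row lasts 1/8 s, in which the tool goes at most 62.5 mm and 10.7 degrees, less where a joint would pass 70% of its speed; a pose out of reach is approached as far as the arm can. A call is refused whole if a number of a shift passes 0.0625 or a number of a turn 10.7, either way. A call with a gripper value outside its range is refused whole. The fingers move at their own pace and stop on an object; the grip force is fixed at half the most. Time passes only in rows, so rows that do not move let the fingers close. It gives the time, the measured TCP pose, the force, the opening and the grip force at its end, in the units of the state.
- get_obs(): the state, without advancing time (a new reading comes with each control period).
- cams.capture(name): name is "scene" or "top" or "wrist"; returns a dict with "color" (420x560x3 uint8, red, green, blue), "K" (3x3 intrinsics, pixels), "k1" (the pictures are not rectified: a ray, as slopes to the right and down, at radius r is drawn at 1 + k1 r^2 times it, then the intrinsics apply), "R" (3x3) and "t" (3): a world point X has camera coordinates R X + t. Camera axes: x right, y down, z forward; pixel columns grow to the right and rows downward; lengths in mm; the calibration is good to about 2 mm. A picture is of the moment at which its call begins. There is no depth.
- close_job(): hands the job in; it is judged then, once.
The state is a dict: "time": time; "joint_positions": joint angles; "dq": joint speeds; "tau": joint torques, N m; "tool_pos": TCP position; "tcp_rot": TCP orientation; "contact_force": force on the tool from outside, world axes, zero at the start; "moment": the same for the moment, N m; "grip_width": finger opening in mm; "finger_force": force on a finger pad.
Only numpy, scipy, OpenCV 4.12 (cv2) and the standard library are available. Lean on these libraries where they do the work, as an engineer would, in place of code of your own. Each camera call takes 0.05 s, during which the arm holds its last target. There are 200 camera calls.

TASK

Push the thin wooden label plate along its lane, towards the open end of the raised ledge, until about 4 cm of it sticks out past that end, so that its end edge shows and it can be picked up later. Only push it: it must stay flat on the ledge and must not be lifted or tip off. Leave the carved tortoise in the other lane and everything else where it is, and move the hand clear.

Things in the scene. Friction and masses are not known exactly. Their poses are not given: they have to be found in the camera images.
- ledge: Fixed wooden ledge on the bench, 170 mm (x) by 380 mm (y), 60 mm high to the lane floors. Two lanes run along its y, 72 mm wide, centre lines at x = -41 and +41 mm; a 10 mm centre rib and 8 mm outer ribs stand 6 mm above the floors. Its -y end has a 10 mm end board, 18 mm above the floors; its +y end (robot's left) is open. Origin: centre of underside. Position and yaw (within 0.4 rad) vary.
- ledge_end (a point): Middle of the top edge of the ledge's open end, at lane floor height (60 mm above the bench), axes as the ledge: y points out along the lanes past the end, z up.
- label_plate: Loose flat label plate of pale wood, 62 mm wide (x), 140 mm long (y), 8 mm thick, 50 to 100 g, a small dark hole near each end and a dark border line. It lies in either one of the lanes, long side along it, about 5 mm clear of the ribs; at least 60 mm of lane is free behind it. Origin: centre of its underside; y points to the ledge's open end, z up.
- plate_lead (a point): Middle of the plate's end that faces the open end, half-way up its thickness (70 mm along y and 4 mm up from the plate's origin). Its y in the frame of ledge_end is the overhang.
- tortoise: Loose carved tortoise of the same pale wood on a base 58 mm (x) by 90 mm (y) by 12 mm, 37 mm high, standing in the other lane. Leave it alone. Origin: centre of its underside.
- gourd: Loose turned wooden gourd, 74 mm across and 125 mm high, standing on the bench to the left of the ledge. Leave it alone. Origin: centre of its underside.
- mallet: Loose carver's mallet standing on its head, handle up, 72 mm across and 200 mm high, on the bench to the right of the ledge. Leave it alone. Origin: centre of its underside.
- pot: Loose blue ceramic cup, 72 mm across and 85 mm high, on the bench to the right of the ledge. Leave it alone. Origin: centre of its underside.
Not all that is in view belongs to the job. What is meant by the label_plate is not orange, and is the smaller of those in its own colour.

How it is judged:
By the outcome, as a careful person would: the job done as asked, in the order asked, and still so for the second after the job is handed in, with the robot touching nothing.
It also fails if it takes over 42 s, if anything falls off the work surface, if the arm or the gripper's body presses on something with over 40 N, if the wrist force passes 120 N, or if a joint passes its speed limit or range.

## Working session

There is one attempt and no reset: what is moved stays moved. The work goes in short steps, Python scripts to look and compute and a shell command to move; the robot and the scene stay as the last step left them, time stands still between calls to the robot, and variables do not carry over. Pictures are saved under pics/ and viewed, at most 10 in all, crops included, and the job is handed in when it is done.

```bash
mkdir -p pics; cat > h.py <<'E'
import numpy as np, cv2
from plant import get_obs, cams, close_job
def save(n,f,crop=None,s=1):
    d=cams.capture(n); im=d["color"][:,:,::-1]
    np.savez(f"pics/{f}.npz",K=d["K"],k1=d["k1"],R=d["R"],t=d["t"],im=im)
    if crop: x0,y0,x1,y1=crop; im=im[y0:y1,x0:x1]
    cv2.imwrite(f"pics/{f}.png",cv2.resize(im,None,fx=s,fy=s,interpolation=cv2.INTER_CUBIC))
def cal(f):
    d=np.load(f"pics/{f}.npz"); return d["K"],float(d["k1"]),d["R"],d["t"]
def back(f,u,v,z):
    K,k1,R,t=cal(f)
    p=cv2.undistortPoints(np.array([[[u,v]]],float),K,np.array([k1,0,0,0.]))[0,0]
    ray=R.T@np.array([p[0],p[1],1]); c=-R.T@t
    return c+ray*(z-c[2])/ray[2]
def proj(f,X):
    K,k1,R,t=cal(f)
    return cv2.projectPoints(np.array(X,float).reshape(-1,3),cv2.Rodrigues(R)[0],t,K,np.array([k1,0,0,0.]))[0][:,0]
E
python3 -c "
from h import *
save('top','top1',s=1.4);save('scene','sc1',s=1.4);o=get_obs();print(o['time'],o['tool_pos'],o['tcp_rot'],o['grip_width'])"
```

```text
0.1 [ 215.33145792 -478.39067446  202.93737709] [-3.14026449e+00 -1.93634384e-04  4.22794257e-01] 92.03553489296385
```

View pics/top1.png

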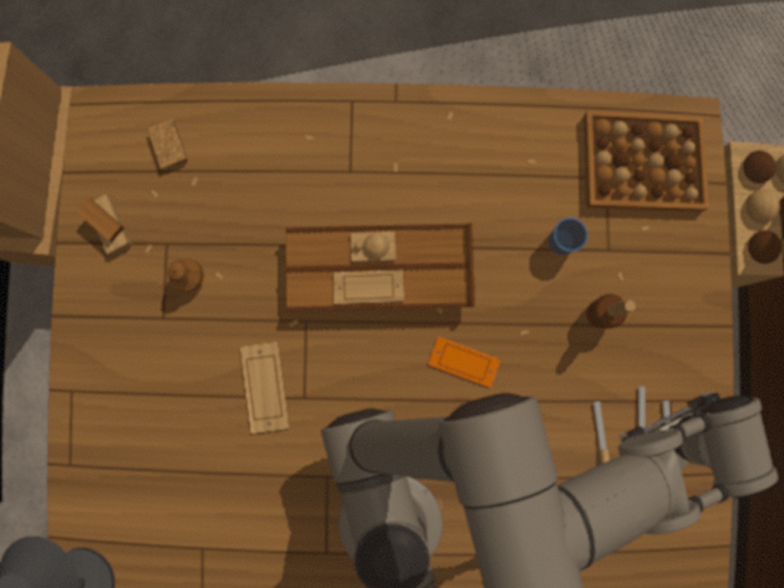

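View pics/sc1.png

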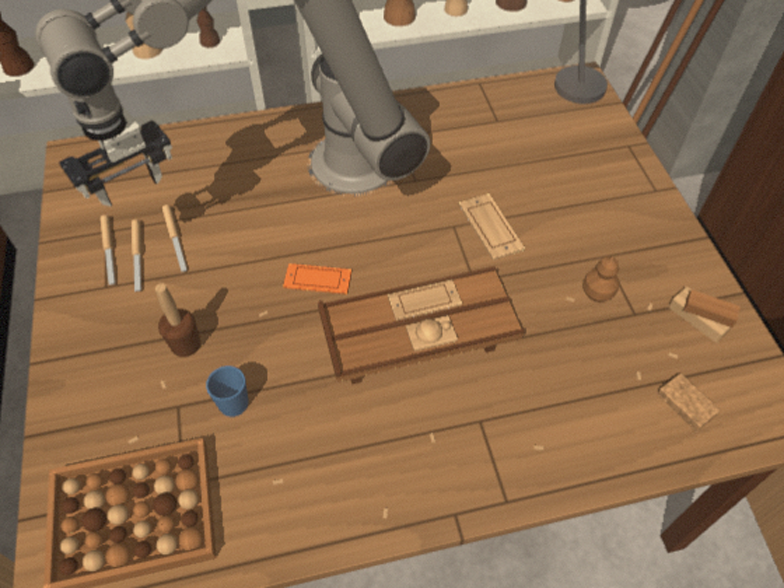

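The top view shows the plate in the near lane at about (368,288), with its lead end at x≈334. The ledge's open end is at x≈286 and the end board at x≈470. The tortoise is in the far lane. I'll enlarge that part to measure it.

```bash
python3 -c "
from h import *
im=np.load('pics/top1.npz')['im'][155:227,195:345]
cv2.imwrite('pics/crop1.png',cv2.resize(im,None,fx=5,fy=5,interpolation=cv2.INTER_CUBIC))"
```

```text
(no output)
```

View pics/crop1.png

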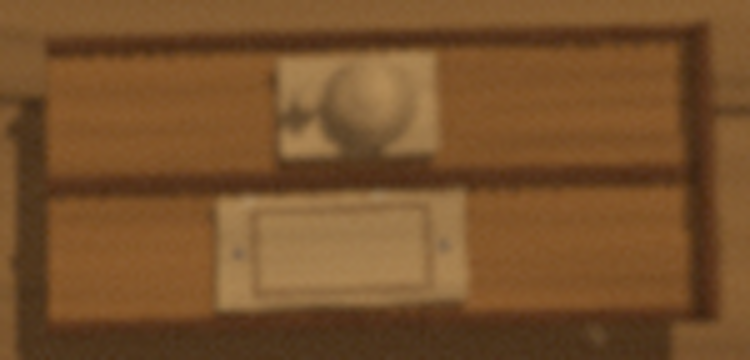

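```bash
python3 -c "
from h import *
B=lambda u,v,z: back('top1',195+(u-2)/5,155+(v-2)/5,z)
P=[B(u,v,68) for u,v in [(217,197),(465,187),(467,301),(218,312)]]
print(np.round(P,1)); print('plate c',np.mean(P,0))
L=[B(48,42,66),B(48,325,66),B(707,25,78),B(716,318,78)]
print(np.round(L,1)); oe=(L[0]+L[1])/2;be=(L[2]+L[3])/2;print(oe,be)
d=oe-be;print('yaw ledge',np.arctan2(d[1],d[0])-np.pi/2,np.hypot(*d[:2]))
d=P[0]+P[3]-P[1]-P[2];print('yaw plate',np.arctan2(d[1],d[0])-np.pi/2, np.hypot(*d[:2])/2)
K,k1,R,t=cal('top1');print(-R.T@t)
"
```

```text
[[515.7 123.7  68. ]
 [523.6 -16.2  68. ]
 [459.  -18.2  68. ]
 [450.5 121.6  68. ]]
plate c [487.21182736  52.6858788   68.        ]
[[ 603.8  222.8   66. ]
 [ 441.7  217.6   66. ]
 [ 617.4 -152.1   78. ]
 [ 450.7 -157.5   78. ]]
[522.77472881 220.23467932  66.        ] [ 534.05661403 -154.780475     78.        ]
yaw ledge 0.030074740816975476 375.1848169949557
yaw plate 0.05869244461626377 140.0994320459623
[ 322.15294073   18.41271616 1514.08107113]
```

```bash
python3 -m creep '[{"hand":0,"tz":-0.03,"spin":-10},{"hand":0,"tz":-0.03,"spin":-10},{"hand":0,"tz":-0.03,"spin":-10},{"hand":0,"tz":-0.02,"spin":-10},{"hand":0,"spin":-10}]'; python3 -m creep '[{"hand":0,"spin":-9},{"hand":0,"spin":-8.6},{"hand":0,"tx":0.04},{"hand":0,"tx":0.04,"ty":0.03},{"hand":0,"tx":0.04,"ty":0.03}]'; python3 -c "
from h import *
print(get_obs()['tcp_rot'],get_obs()['tool_pos'])
print(back('top1',428,226,0))"
```

```text
[-3.14026449e+00 -1.93634384e-04  4.22794257e-01] [ 215.33145792 -478.39067446  202.93737709]
[ 438.36462519 -439.64894114    0.        ]invalid input at $[0]: expected keys hand, tx, ty, tz, spin
invalid input at $[0]: expected keys hand, tx, ty, tz, spin
```

```bash
python3 -m creep '[{"hand":0,"tx":0,"ty":0,"tz":-0.03,"spin":-10},{"hand":0,"tx":0,"ty":0,"tz":-0.03,"spin":-10},{"hand":0,"tx":0,"ty":0,"tz":-0.03,"spin":-10},{"hand":0,"tx":0,"ty":0,"tz":-0.02,"spin":-10},{"hand":0,"tx":0,"ty":0,"tz":0,"spin":-10}]'; python3 -m creep '[{"hand":0,"tx":0,"ty":0,"tz":0,"spin":-9},{"hand":0,"tx":0,"ty":0,"tz":0,"spin":-8.6},{"hand":0,"tx":0.04,"ty":0,"tz":0,"spin":0},{"hand":0,"tx":0.04,"ty":0.03,"tz":0,"spin":0},{"hand":0,"tx":0.04,"ty":0.03,"tz":0,"spin":0}]'
```

```text
time: 0.72
tool_pos: [215.6, -479.3, 315.0]
tcp_rot: [3.14, 0.002, 1.301]
contact_force: [-0.0, 0.3, -0.6]
grip_width: 46.7
finger_force: 0.0
time: 1.35
tool_pos: [271.8, -355.6, 313.2]
tcp_rot: [-3.141, -0.001, 1.601]
contact_force: [1.6, -0.2, -0.1]
grip_width: 1.2
finger_force: 0.0
```

```bash
python3 -m creep '[{"hand":0,"tx":0.04,"ty":0.038,"tz":0,"spin":0},{"hand":0,"tx":0.04,"ty":0.038,"tz":0,"spin":0},{"hand":0,"tx":0.04,"ty":0.038,"tz":0,"spin":0},{"hand":0,"tx":0.04,"ty":0.038,"tz":0,"spin":0},{"hand":0,"tx":0.04,"ty":0.038,"tz":0,"spin":0}]'; python3 -m creep '[{"hand":0,"tx":0.04,"ty":0.038,"tz":0.03,"spin":0},{"hand":0,"tx":0.039,"ty":0,"tz":0.04,"spin":0},{"hand":0,"tx":0,"ty":0,"tz":0.04,"spin":0},{"hand":0,"tx":0,"ty":0,"tz":0.02,"spin":0},{"hand":0,"tx":0,"ty":0,"tz":0,"spin":0}]'; python3 -c "
from h import *
save('wrist','w1');save('top','top2',(195,130,345,240),5)"
```

```text
time: 1.98
tool_pos: [456.0, -149.4, 313.3]
tcp_rot: [-3.141, 0.0, 1.603]
contact_force: [0.5, -1.3, 0.2]
grip_width: 0.5
finger_force: 0.0
time: 2.6
tool_pos: [489.3, -70.5, 182.1]
tcp_rot: [-3.138, -0.001, 1.603]
contact_force: [0.1, 0.0, 1.3]
grip_width: 0.3
finger_force: 0.0
```

View pics/w1.png

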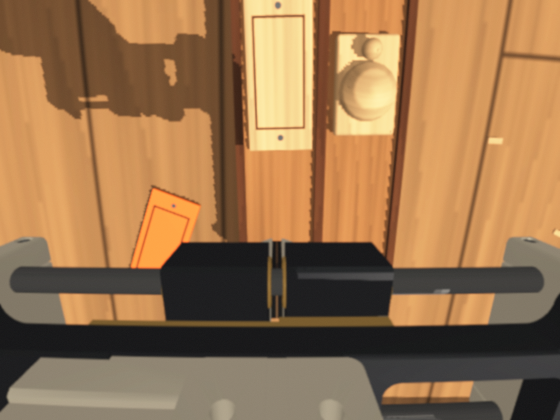

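The wrist view shows the plate's trailing edge from (247,151) to (313,149) and the fingers centred at column 278, in line with the plate. The lane behind the plate is clear.

```bash
python3 -c "
from h import *
for p in [(247,151,68),(313,149,68),(244,0,68),(313,0,68),(240,220,60),(320,220,60)]: print(p,np.round(back('w1',*p),1))
print(proj('w1',[489.3,-70.5,168]))"
```

```text
(247, 151, 68) [458.  -20.5  68. ]
(313, 149, 68) [523.3 -16.4  68. ]
(244, 0, 68) [454.  112.3  68. ]
(313, 0, 68) [515.3 114.3  68. ]
(240, 220, 60) [450.2 -94.8  60. ]
(320, 220, 60) [536.7 -91.8  60. ]
[[276.44379123 233.77280396]]
```

```bash
python3 -m creep '[{"hand":0,"tx":0,"ty":0.001,"tz":0.04,"spin":0},{"hand":0,"tx":0,"ty":0,"tz":0.04,"spin":0},{"hand":0,"tx":0,"ty":0,"tz":0.015,"spin":0},{"hand":0,"tx":0,"ty":0,"tz":0.006,"spin":0},{"hand":0,"tx":0,"ty":0,"tz":0,"spin":0}]'
```

```text
time: 3.32
tool_pos: [492.1, -71.3, 83.5]
tcp_rot: [3.14, 0.001, 1.602]
contact_force: [0.5, -0.6, 0.5]
grip_width: 0.3
finger_force: 0.0
```

```bash
python3 -m creep '[{"hand":0,"tx":0,"ty":0,"tz":0.003,"spin":0},{"hand":0,"tx":0,"ty":0,"tz":0.002,"spin":0},{"hand":0,"tx":0,"ty":0,"tz":0,"spin":0}]';python3 -m creep '[{"hand":0,"tx":0,"ty":0,"tz":0.001,"spin":0},{"hand":0,"tx":0,"ty":0,"tz":0,"spin":0},{"hand":0,"tx":0,"ty":0,"tz":0,"spin":0}]'; python3 -m creep '[{"hand":0,"tx":0,"ty":0,"tz":0,"spin":0}]'
```

```text
time: 3.7
tool_pos: [491.5, -71.0, 77.8]
tcp_rot: [3.141, 0.0, 1.603]
contact_force: [0.2, 0.6, 0.2]
grip_width: 0.2
finger_force: 0.0
time: 4.08
tool_pos: [491.5, -71.0, 76.7]
tcp_rot: [3.142, 0.0, 1.603]
contact_force: [1.1, -0.0, -0.2]
grip_width: 0.6
finger_force: 0.0
time: 4.2
tool_pos: [491.5, -71.0, 76.7]
tcp_rot: [3.141, 0.0, 1.603]
contact_force: [-0.3, 0.8, -0.2]
grip_width: 0.2
finger_force: 0.0
```

```bash
python3 -m creep '[{"hand":0,"tx":0.015,"ty":0,"tz":0,"spin":0},{"hand":0,"tx":0.012,"ty":0,"tz":0,"spin":0},{"hand":0,"tx":0.006,"ty":0,"tz":0,"spin":0},{"hand":0,"tx":0.005,"ty":0,"tz":0,"spin":0},{"hand":0,"tx":0.005,"ty":0,"tz":0,"spin":0}]';python3 -m creep '[{"hand":0,"tx":0.005,"ty":0,"tz":0,"spin":0},{"hand":0,"tx":0.006,"ty":0,"tz":0,"spin":0},{"hand":0,"tx":0.006,"ty":0,"tz":0,"spin":0},{"hand":0,"tx":0.006,"ty":0,"tz":0,"spin":0},{"hand":0,"tx":0.006,"ty":0,"tz":0,"spin":0}]';python3 -m creep '[{"hand":0,"tx":0.006,"ty":0,"tz":0,"spin":0},{"hand":0,"tx":0.006,"ty":0,"tz":0,"spin":0},{"hand":0,"tx":0.006,"ty":0,"tz":0,"spin":0},{"hand":0,"tx":0.006,"ty":0,"tz":0,"spin":0},{"hand":0,"tx":0.004,"ty":0,"tz":0,"spin":0}]'; python3 -c "
from h import *
save('wrist','w2')"
```

```text
time: 4.82
tool_pos: [490.1, -27.7, 76.7]
tcp_rot: [3.141, 0.0, 1.603]
contact_force: [-0.1, -0.6, -0.9]
grip_width: 0.4
finger_force: 0.0
time: 5.45
tool_pos: [489.1, 1.4, 76.6]
tcp_rot: [-3.142, 0.0, 1.603]
contact_force: [0.1, -0.4, 0.0]
grip_width: 0.4
finger_force: 0.0
time: 6.08
tool_pos: [488.2, 29.4, 76.6]
tcp_rot: [3.142, 0.0, 1.603]
contact_force: [-0.9, 0.9, 0.2]
grip_width: 0.3
finger_force: 0.0
```

View pics/w2.png

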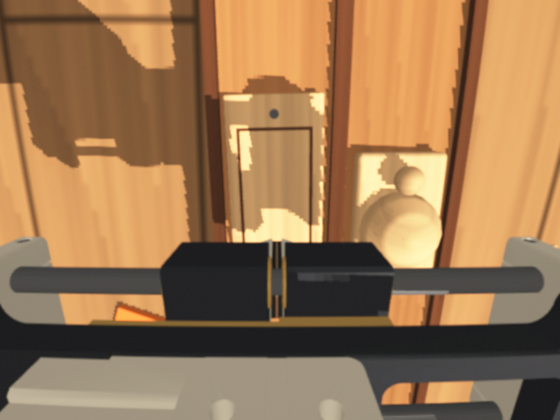

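The wrist view shows the plate straight in the lane and in front of the fingers, with its lead edge from (222,95) to (326,93). The tortoise has not moved.

```bash
python3 -c "
from h import *
for p in [(222,95,68),(326,93,68)]: print(np.round(back('w2',*p),1))"
python3 -m creep '[{"hand":0,"tx":0.006,"ty":0,"tz":0,"spin":0},{"hand":0,"tx":0.006,"ty":0,"tz":0,"spin":0},{"hand":0,"tx":0.006,"ty":0,"tz":0,"spin":0},{"hand":0,"tx":0.006,"ty":0,"tz":0,"spin":0},{"hand":0,"tx":0.006,"ty":0,"tz":0,"spin":0}]';python3 -m creep '[{"hand":0,"tx":0.006,"ty":0,"tz":0,"spin":0},{"hand":0,"tx":0.006,"ty":0,"tz":0,"spin":0},{"hand":0,"tx":0.006,"ty":0,"tz":0,"spin":0},{"hand":0,"tx":0.004,"ty":0,"tz":0,"spin":0},{"hand":0,"tx":0,"ty":0,"tz":0,"spin":0}]'; python3 -c "
from h import *
save('wrist','w3')"
```

```text
[452.1 119.6  68. ]
[515.3 122.8  68. ]
time: 6.75
tool_pos: [487.2, 59.4, 76.6]
tcp_rot: [-3.142, 0.0, 1.603]
contact_force: [-0.7, 0.4, -0.6]
grip_width: 0.7
finger_force: 0.0
time: 7.38
tool_pos: [486.5, 81.2, 76.6]
tcp_rot: [-3.142, 0.0, 1.603]
contact_force: [0.2, -0.1, -0.9]
grip_width: 0.2
finger_force: 0.0
```

View pics/w3.png

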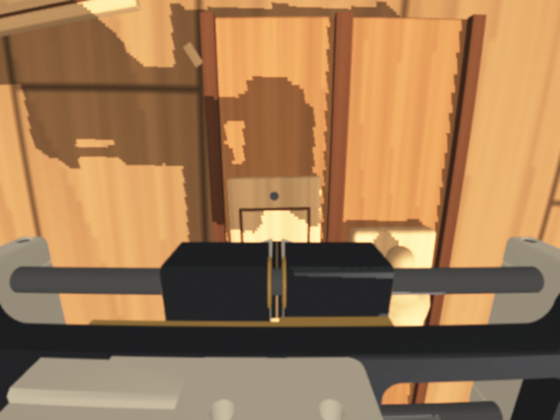

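The plate's lead edge has come closer to the fingers, from row 95 to row 178, and no force shows. The fingers may be riding over the plate. I'll check where it really is, with a top view as well.

```bash
python3 -c "
from h import *
for p in [(227,178,68),(321,178,68)]: print(np.round(back('w3',*p),1))
for p in [(216,17,60),(330,17,60)]: print('open end',np.round(back('w3',*p),1))
print(get_obs())
save('scene','sc3',(180,150,420,290),3.3)"
```

```text
[453.1 120.5  68. ]
[514.2 122.6  68. ]
open end [445.7 216.9  60. ]
open end [514.2 219.1  60. ]
{'time': 7.425, 'joint_positions': array([ 9.58195159e-03,  4.31000581e-01,  1.78307947e+00, -1.92460927e-04,
        9.27519303e-01, -2.24433567e-02]), 'dq': array([-3.15657301e-03, -1.07891822e-03,  4.20515406e-04, -7.59379900e-05,
       -7.81970414e-04, -6.78088889e-04]), 'tau': array([ 1.96934589e-01, -4.25406826e+01, -1.92885178e+01,  8.22858489e-02,
        4.18995169e-02,  1.82291307e-02]), 'tool_pos': array([486.56167398,  81.01330267,  76.62605165]), 'tcp_rot': array([-3.14158250e+00,  1.53804608e-04,  1.60293708e+00]), 'contact_force': array([-0.22531672,  0.38627849, -0.11778314]), 'moment': array([ 0.01397015, -0.11110299,  0.0229378 ]), 'finger_force': 0.0, 'grip_width': 0.37258979116469326}
```

View pics/sc3.png

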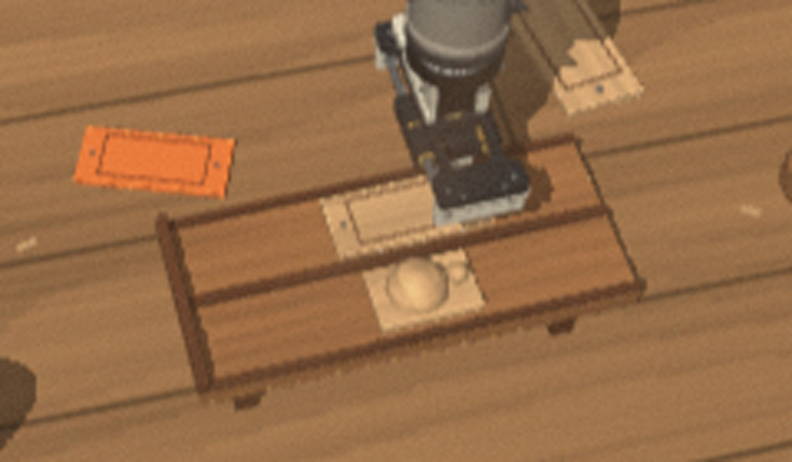

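The scene view shows the plate unmoved: its trailing end is still at about (325,200)–(345,255) in the crop, with the hand above it. So the fingertips are really higher than the nominal 14 mm below the TCP. I'll raise the hand, go back behind the plate, and find the floor by touch.

```bash
python3 -m creep '[{"hand":0,"tx":0,"ty":0,"tz":-0.02,"spin":0},{"hand":0,"tx":-0.03,"ty":0,"tz":-0.01,"spin":0},{"hand":0,"tx":-0.05,"ty":0,"tz":0,"spin":0},{"hand":0,"tx":-0.05,"ty":0,"tz":0,"spin":0},{"hand":0,"tx":-0.02,"ty":0,"tz":0,"spin":0}]';python3 -m creep '[{"hand":0,"tx":0,"ty":0,"tz":0.02,"spin":0},{"hand":0,"tx":0,"ty":0,"tz":0.009,"spin":0},{"hand":0,"tx":0,"ty":0,"tz":0.001,"spin":0},{"hand":0,"tx":0,"ty":0,"tz":0,"spin":0},{"hand":0,"tx":0,"ty":0,"tz":0,"spin":0}]'; python3 -m creep '[{"hand":0,"tx":0,"ty":0,"tz":0.001,"spin":0},{"hand":0,"tx":0,"ty":0,"tz":0.001,"spin":0},{"hand":0,"tx":0,"ty":0,"tz":0,"spin":0}]';python3 -m creep '[{"hand":0,"tx":0,"ty":0,"tz":0.001,"spin":0},{"hand":0,"tx":0,"ty":0,"tz":0.001,"spin":0},{"hand":0,"tx":0,"ty":0,"tz":0,"spin":0}]'
```

```text
time: 8.1
tool_pos: [491.4, -71.7, 106.8]
tcp_rot: [3.141, 0.001, 1.6]
contact_force: [0.9, -0.1, 0.2]
grip_width: 0.3
finger_force: 0.0
time: 8.72
tool_pos: [491.7, -68.8, 77.2]
tcp_rot: [3.141, 0.0, 1.603]
contact_force: [-0.2, -0.3, -0.6]
grip_width: 0.2
finger_force: 0.0
time: 9.1
tool_pos: [491.3, -69.0, 74.6]
tcp_rot: [-3.142, 0.0, 1.603]
contact_force: [0.2, -0.5, -0.7]
grip_width: 0.5
finger_force: 0.0
time: 9.48
tool_pos: [491.3, -69.0, 72.5]
tcp_rot: [-3.141, 0.0, 1.603]
contact_force: [0.4, 0.2, 0.0]
grip_width: 0.7
finger_force: 0.0
```

```bash
python3 -m creep '[{"hand":0,"tx":0,"ty":0,"tz":0.001,"spin":0},{"hand":0,"tx":0,"ty":0,"tz":0,"spin":0}]' | grep -E "tool|contact"; python3 -m creep '[{"hand":0,"tx":0,"ty":0,"tz":0.001,"spin":0},{"hand":0,"tx":0,"ty":0,"tz":0,"spin":0}]'| grep -E "tool|contact"
```

```text
tool_pos: [491.3, -69.0, 71.6]
contact_force: [-0.3, 0.5, 0.3]
tool_pos: [491.3, -69.0, 70.6]
contact_force: [-0.4, 0.5, -0.1]
```

```bash
python3 -m creep '[{"hand":0,"tx":0,"ty":0,"tz":0.001,"spin":0},{"hand":0,"tx":0,"ty":0,"tz":0,"spin":0}]' | grep -E "tool|contact"
```

```text
tool_pos: [491.3, -69.0, 69.6]
contact_force: [-0.5, 0.8, 0.3]
```

```bash
python3 -m creep '[{"hand":0,"tx":0,"ty":0,"tz":0.001,"spin":0},{"hand":0,"tx":0,"ty":0,"tz":0,"spin":0}]' | grep -E "tool|contact"
```

```text
tool_pos: [491.3, -69.0, 68.6]
contact_force: [0.1, -0.0, -0.7]
```

```bash
python3 -m creep '[{"hand":0,"tx":0,"ty":0,"tz":0.001,"spin":0},{"hand":0,"tx":0,"ty":0,"tz":0,"spin":0}]'| grep -E "tool|contact"; python3 -c "
from h import *
save('scene','sc4',(180,120,420,290),3.3)"
```

```text
tool_pos: [491.3, -69.0, 67.6]
contact_force: [0.2, 0.6, -0.0]
```

View pics/sc4.png

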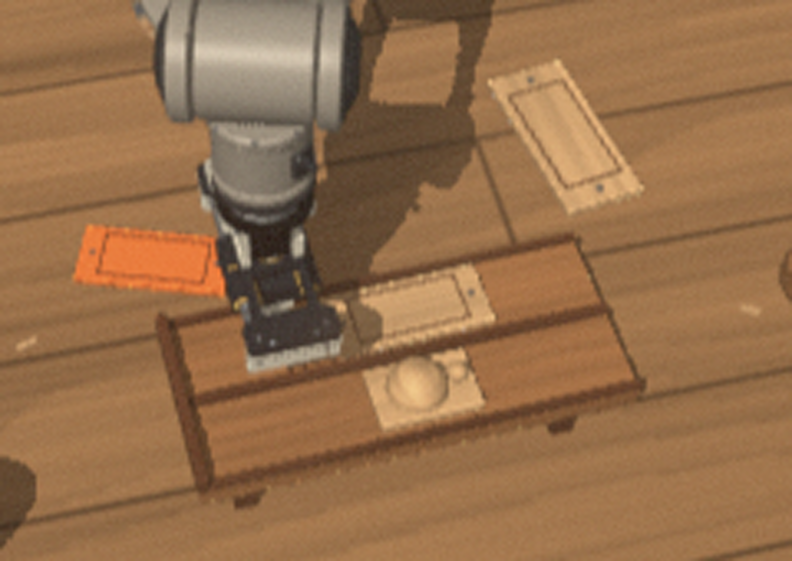

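The hand is behind the plate's trailing edge, which is at about (350,305) in the crop. The fingertips are hidden, so I'll keep going down until they touch.

```bash
python3 -m creep '[{"hand":0,"tx":0,"ty":0,"tz":0.001,"spin":0},{"hand":0,"tx":0,"ty":0,"tz":0,"spin":0}]' | grep -E "tool|contact"
```

```text
tool_pos: [491.3, -69.0, 66.6]
contact_force: [-0.1, 0.1, 0.1]
```

```bash
python3 -m creep '[{"hand":0,"tx":0,"ty":0,"tz":0.001,"spin":0},{"hand":0,"tx":0,"ty":0,"tz":0,"spin":0}]'| grep -E "tool|contact"
```

```text
tool_pos: [491.3, -69.0, 65.6]
contact_force: [-0.6, -0.3, 0.2]
```

```bash
python3 -m creep '[{"hand":0,"tx":0,"ty":0,"tz":0.001,"spin":0},{"hand":0,"tx":0,"ty":0,"tz":0,"spin":0}]'| grep -E "tool|contact"
```

```text
tool_pos: [491.3, -69.0, 64.6]
contact_force: [0.2, 0.4, 0.7]
```

```bash
python3 -m creep '[{"hand":0,"tx":0,"ty":0,"tz":0.001,"spin":0},{"hand":0,"tx":0,"ty":0,"tz":0,"spin":0}]'| grep -E "tool|contact"
```

```text
tool_pos: [491.3, -69.0, 63.6]
contact_force: [-0.3, 0.3, -0.4]
```

```bash
python3 -m creep '[{"hand":0,"tx":0,"ty":0,"tz":0.001,"spin":0},{"hand":0,"tx":0,"ty":0,"tz":0,"spin":0}]' | grep -E "tool|contact"
```

```text
tool_pos: [491.3, -69.0, 62.6]
contact_force: [-0.4, 0.5, 0.0]
```

```bash
python3 -m creep '[{"hand":0,"tx":0,"ty":0,"tz":0.001,"spin":0},{"hand":0,"tx":0,"ty":0,"tz":0,"spin":0}]'| grep -E "tool|contact"
```

```text
tool_pos: [491.3, -69.0, 61.6]
contact_force: [0.5, -0.3, -0.5]
```

```bash
python3 -c "
from h import *
# scale check: compare wrist images' plate/hole geometry with nominal (holes/edges) by height of camera
for f in ['w1','w2','w3']:
    K,k1,R,t=cal(f); print(f,K[0,0],k1,np.round(-R.T@t,1))
save('wrist','w4',(120,0,440,300),2.0)"
```

```text
w1 292.66835527329386 -0.03907804531007883 [487.8  -0.8 362.6]
w2 292.66835527329386 -0.03907804531007883 [486.   99.3 257.1]
w3 292.66835527329386 -0.03907804531007883 [484.3 151.1 257.1]
```

View pics/w4.png

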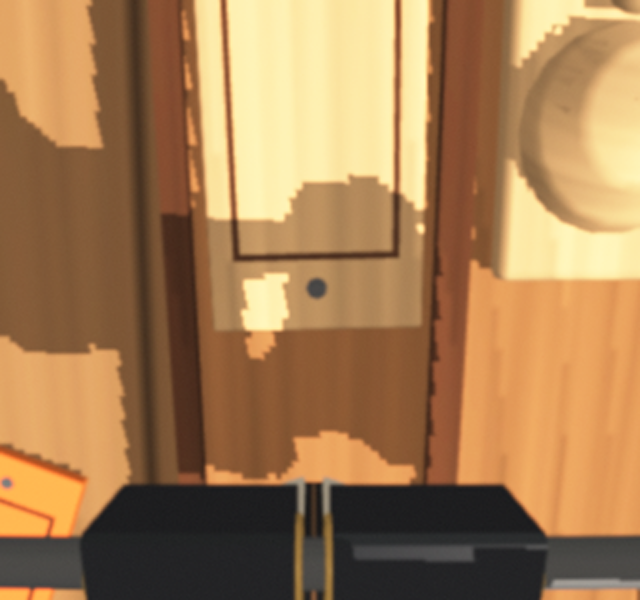

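```bash
python3 -c "
from h import *
for z in [50,60,70,80,90,100]: print(z,np.round(proj('w4',[[491,-59.5,z],[491,-78.5,z],[472,-59.5,z],[510,-59.5,z]]),0).tolist())
for p in [(227.5,165,68),(330,162.5,68)]: print(np.round(back('w4',*p),1))
print(get_obs()['tool_pos'])
save('scene','sc5')"
```

```text
50 [[276.0, 222.0], [275.0, 248.0], [249.0, 221.0], [304.0, 223.0]]
60 [[276.0, 227.0], [275.0, 253.0], [247.0, 226.0], [305.0, 228.0]]
70 [[276.0, 232.0], [275.0, 260.0], [246.0, 231.0], [307.0, 233.0]]
80 [[276.0, 237.0], [275.0, 267.0], [244.0, 236.0], [309.0, 238.0]]
90 [[276.0, 244.0], [275.0, 275.0], [242.0, 243.0], [310.0, 245.0]]
100 [[276.0, 251.0], [275.0, 283.0], [240.0, 250.0], [313.0, 252.0]]
[460.7 -19.4  68. ]
[521.3 -16.   68. ]
[491.31960112 -68.98282079  61.59687135]
```

```bash
python3 -c "
from h import *
y=np.array([np.sin(.4228),-np.cos(.4228),0]);p=np.array([215.4,-478.5,203])
for dz in [-14,0,14,25,40]: print(dz,np.round(1.4*proj('sc1',[p+y*50+[0,0,dz],p-y*50+[0,0,dz]])).tolist())
im=np.load('pics/sc1.npz')['im'][70:170,20:140]
cv2.imwrite('pics/crop2.png',cv2.resize(im,None,fx=6,fy=6,interpolation=cv2.INTER_CUBIC))"
```

```text
-14 [[114.0, 215.0], [160.0, 193.0]]
0 [[112.0, 210.0], [158.0, 188.0]]
14 [[109.0, 206.0], [156.0, 183.0]]
25 [[108.0, 202.0], [155.0, 179.0]]
40 [[105.0, 196.0], [153.0, 174.0]]
```

View pics/crop2.png

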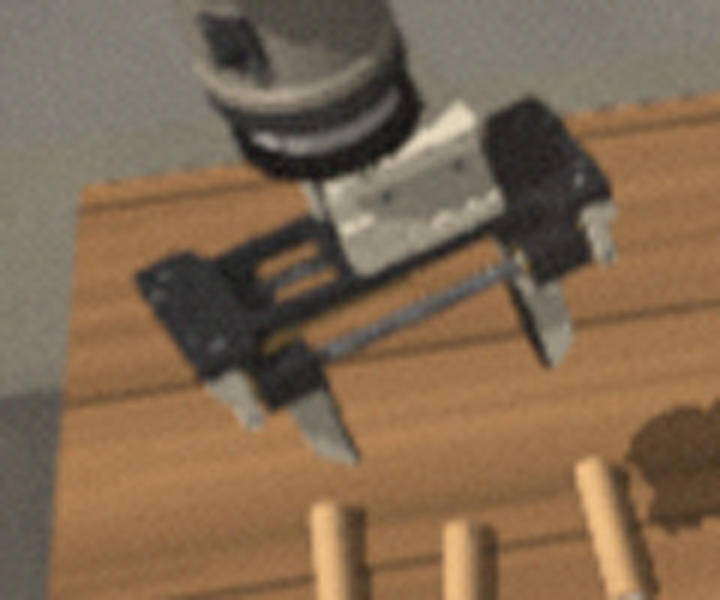

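The gripper crop shows the fingertips at (352,462) and (555,365). They project to about 14 mm above the TCP reading, not below it, which explains the missing contact. I'll check the height of the guards at the gripper's ends before going lower.

```bash
python3 -c "
from h import *
from scipy.optimize import least_squares
y=np.array([np.sin(.4228),-np.cos(.4228),0]);x=np.array([np.cos(.4228),np.sin(.4228),0]);p=np.array([215.4,-478.5,203])
def fit(pts,half):
    pts=np.array([[20+(u-3)/6,70+(v-3)/6] for u,v in pts])
    f=lambda q:(proj('sc1',[p+y*q[0]+x*q[2]+[0,0,q[1]],p-y*q[0]+x*q[2]+[0,0,q[1]]])-pts).ravel()
    s=least_squares(f,[half,0,0]);print('half,dz,x',s.x,s.cost)
fit([(352,462),(555,365)],50)
fit([(255,425),(605,262)],95)
"
python3 -m creep '[{"hand":0,"tx":0,"ty":0,"tz":0.002,"spin":0},{"hand":0,"tx":0,"ty":0,"tz":0.001,"spin":0},{"hand":0,"tx":0,"ty":0,"tz":0,"spin":0}]' | grep -E "tool|contact"
```

```text
half,dz,x [50.33271463 20.22476061  5.36398753] 0.00011957112824978556
half,dz,x [82.79267515 82.14842756 25.40680596] 0.0008653827366472044
tool_pos: [491.2, -69.0, 58.5]
contact_force: [-0.8, -0.2, -0.3]
```

The guards are about 60 mm above the tips, so they clear the tortoise. I'll keep probing down.

```bash
python3 -m creep '[{"hand":0,"tx":0,"ty":0,"tz":0.002,"spin":0},{"hand":0,"tx":0,"ty":0,"tz":0.001,"spin":0},{"hand":0,"tx":0,"ty":0,"tz":0,"spin":0}]' | grep -E "tool|contact"
```

```text
tool_pos: [491.3, -69.0, 55.5]
contact_force: [0.1, 0.9, 0.1]
```

```bash
python3 -m creep '[{"hand":0,"tx":0,"ty":0,"tz":0.001,"spin":0},{"hand":0,"tx":0,"ty":0,"tz":0.001,"spin":0},{"hand":0,"tx":0,"ty":0,"tz":0,"spin":0}]' | grep -E "tool|contact"
```

```text
tool_pos: [491.3, -69.0, 53.6]
contact_force: [0.5, -0.4, -0.2]
```

```bash
python3 -m creep '[{"hand":0,"tx":0,"ty":0,"tz":0.001,"spin":0},{"hand":0,"tx":0,"ty":0,"tz":0,"spin":0}]' | grep -E "tool|contact"
```

```text
tool_pos: [491.3, -69.0, 52.6]
contact_force: [0.4, 0.6, 0.1]
```

```bash
python3 -m creep '[{"hand":0,"tx":0,"ty":0,"tz":0.001,"spin":0},{"hand":0,"tx":0,"ty":0,"tz":0,"spin":0}]' | grep -E "tool|contact"
```

```text
tool_pos: [491.3, -69.0, 51.6]
contact_force: [1.0, 0.3, -0.1]
```

```bash
python3 -m creep '[{"hand":0,"tx":0,"ty":0,"tz":0.001,"spin":0},{"hand":0,"tx":0,"ty":0,"tz":0,"spin":0}]' | grep -E "tool|contact"
```

```text
tool_pos: [491.3, -69.0, 50.6]
contact_force: [-0.6, 0.2, 0.6]
```

```bash
python3 -m creep '[{"hand":0,"tx":0,"ty":0,"tz":0.001,"spin":0},{"hand":0,"tx":0,"ty":0,"tz":0,"spin":0}]' | grep -E "tool|contact"
```

```text
tool_pos: [491.3, -69.0, 49.6]
contact_force: [0.3, 0.4, -0.5]
```

```bash
python3 -m creep '[{"hand":0,"tx":0,"ty":0,"tz":0.001,"spin":0},{"hand":0,"tx":0,"ty":0,"tz":0,"spin":0}]' | grep -E "tool|contact"
```

```text
tool_pos: [491.3, -69.0, 48.6]
contact_force: [-0.1, 0.3, -0.2]
```

```bash
python3 -m creep '[{"hand":0,"tx":0,"ty":0,"tz":0.001,"spin":0},{"hand":0,"tx":0,"ty":0,"tz":0,"spin":0}]' | grep -E "tool|contact"
```

```text
tool_pos: [491.3, -69.0, 47.6]
contact_force: [-0.5, 0.1, 0.5]
```

```bash
python3 -m creep '[{"hand":0,"tx":0,"ty":0,"tz":0.001,"spin":0},{"hand":0,"tx":0,"ty":0,"tz":0,"spin":0}]' | grep -E "tool|contact"
```

```text
tool_pos: [491.3, -69.0, 46.6]
contact_force: [-0.2, -0.3, 0.4]
```

```bash
python3 -m creep '[{"hand":0,"tx":0,"ty":0,"tz":0.001,"spin":0},{"hand":0,"tx":0,"ty":0,"tz":0,"spin":0}]' | grep -E "tool|contact"
```

```text
tool_pos: [491.3, -69.0, 45.6]
contact_force: [-0.3, -0.3, -0.9]
```

```bash
python3 -m creep '[{"hand":0,"tx":0,"ty":0,"tz":0.001,"spin":0},{"hand":0,"tx":0,"ty":0,"tz":0,"spin":0}]' | grep -E "tool|contact"
```

```text
tool_pos: [491.3, -69.0, 44.6]
contact_force: [0.8, 0.3, -0.7]
```

```bash
python3 -m creep '[{"hand":0,"tx":0,"ty":0,"tz":0.001,"spin":0},{"hand":0,"tx":0,"ty":0,"tz":0,"spin":0}]' | grep -E "time|tool|contact"
```

```text
time: 16.0
tool_pos: [491.3, -69.0, 43.6]
contact_force: [-0.5, -0.1, -0.7]
```

```bash
python3 -m creep '[{"hand":0,"tx":0,"ty":0,"tz":0.001,"spin":0},{"hand":0,"tx":0,"ty":0,"tz":0,"spin":0}]' | grep -E "tool|contact"
```

```text
tool_pos: [491.3, -69.0, 42.6]
contact_force: [0.2, 0.0, 0.2]
```

```bash
python3 -m creep '[{"hand":0,"tx":0,"ty":0,"tz":0.001,"spin":0},{"hand":0,"tx":0,"ty":0,"tz":0,"spin":0}]' | grep -E "tool|contact"
```

```text
tool_pos: [491.3, -69.0, 41.6]
contact_force: [-0.7, 0.7, 0.2]
```

```bash
python3 -m creep '[{"hand":0,"tx":0,"ty":0,"tz":0.001,"spin":0},{"hand":0,"tx":0,"ty":0,"tz":0,"spin":0}]' | grep -E "tool|contact"
```

```text
tool_pos: [491.3, -69.0, 40.6]
contact_force: [-0.1, 0.0, -0.1]
```

```bash
python3 -m creep '[{"hand":0,"tx":0,"ty":0,"tz":0.001,"spin":0},{"hand":0,"tx":0,"ty":0,"tz":0,"spin":0}]' | grep -E "tool|contact"
```

```text
tool_pos: [491.3, -69.0, 39.6]
contact_force: [0.3, -0.1, 0.4]
```

```bash
python3 -m creep '[{"hand":0,"tx":0,"ty":0,"tz":0.001,"spin":0},{"hand":0,"tx":0,"ty":0,"tz":0,"spin":0}]' | grep -E "tool|contact"
```

```text
tool_pos: [491.3, -69.0, 38.6]
contact_force: [-0.3, -0.7, -0.1]
```

```bash
python3 -m creep '[{"hand":0,"tx":0,"ty":0,"tz":0.001,"spin":0},{"hand":0,"tx":0,"ty":0,"tz":0,"spin":0}]' | grep -E "tool|contact"; python3 -c "
from h import *
save('wrist','w5')
for z in [56,58,60,62,66]: print(z,np.round(proj('w5',[[491,-59.5,z],[472,-59.5,z],[510,-59.5,z]]),0).tolist())
d=np.load('pics/w5.npz')['im'];print(d[205:256:3,255].sum(1),d[205:256:3,276].sum(1),d[205:256:3,297].sum(1))"
```

```text
tool_pos: [491.3, -69.0, 37.6]
contact_force: [-0.2, 0.2, 0.3]
56 [[276.0, 237.0], [244.0, 236.0], [309.0, 238.0]]
58 [[276.0, 239.0], [244.0, 238.0], [309.0, 240.0]]
60 [[276.0, 240.0], [243.0, 239.0], [309.0, 241.0]]
62 [[276.0, 241.0], [243.0, 240.0], [310.0, 242.0]]
66 [[276.0, 244.0], [242.0, 243.0], [310.0, 245.0]]
[280 277 277 279 277 280 277 277 272 279 280 283 238  89  89  89  89] [277 279 276 281 277 279 277 279 278 279 279 278 164 107 110 109 107] [281 278 281 279 277 278 276 276 274 271 276 274 232  91  90  90  86]
```

```bash
cat >> h.py <<'E'
def hole(f, zs=(68,)):
    "dark dots near lane centre in wrist picture -> world y list"
    g=cv2.cvtColor(np.load(f"pics/{f}.npz")['im'],cv2.COLOR_BGR2GRAY)
    bh=cv2.morphologyEx(g,cv2.MORPH_BLACKHAT,cv2.getStructuringElement(cv2.MORPH_ELLIPSE,(15,15)))
    m=(bh>35).astype(np.uint8); m[:, :235]=0; m[:,315:]=0; m[238:]=0
    n,_,st,c=cv2.connectedComponentsWithStats(m)
    for i in range(1,n):
        x,y,w,h,a=st[i]
        if 10<a<160 and max(w,h)<17 and a>.55*w*h: print('hole?',c[i].round(1),w,h,a,back(f,*c[i],68).round(1))
E
python3 -c "
from h import *
for f in ['w1','w2','w3','w4','w5']: print(f); hole(f)"
python3 -m creep '[{"hand":0,"tx":0.012,"ty":0,"tz":0,"spin":0},{"hand":0,"tx":0.012,"ty":0,"tz":0,"spin":0},{"hand":0,"tx":0.006,"ty":0,"tz":0,"spin":0},{"hand":0,"tx":0.005,"ty":0,"tz":0,"spin":0},{"hand":0,"tx":0.005,"ty":0,"tz":0,"spin":0}]'|grep -E "tool|contact";python3 -m creep '[{"hand":0,"tx":0.005,"ty":0,"tz":0,"spin":0},{"hand":0,"tx":0.006,"ty":0,"tz":0,"spin":0},{"hand":0,"tx":0.006,"ty":0,"tz":0,"spin":0},{"hand":0,"tx":0.004,"ty":0,"tz":0,"spin":0},{"hand":0,"tx":0,"ty":0,"tz":0,"spin":0}]'|grep -E "time|tool|contact"
python3 -c "
from h import *
save('wrist','w6');hole('w6')"
```

```text
w1
hole? [277.5   5. ] 6 7 38 [483.9 109.2  68. ]
hole? [280.  137.5] 5 6 26 [490.3  -6.5  68. ]
w2
hole? [248.2  80.1] 4 4 11 [468.  128.6  68. ]
hole? [273.5 113.5] 10 10 76 [483.8 109.8  68. ]
w3
hole? [312.3 174. ] 5 3 13 [508.4 125.   68. ]
hole? [273.6 195.6] 9 9 64 [483.8 109.8  68. ]
w4
hole? [277.8 143.6] 10 10 80 [490.1  -6.1  68. ]
w5
hole? [278.  145.6] 11 12 106 [490.1  -6.1  68. ]
hole? [279.9 171.6] 6 5 19 [491.5 -19.1  68. ]
tool_pos: [490.1, -28.7, 37.7]
contact_force: [0.5, -1.8, -0.4]
time: 18.8
tool_pos: [489.4, -7.7, 37.6]
contact_force: [0.0, 0.3, -1.0]
hole? [297.9 107.6] 5 3 11 [497.2  73.7  68. ]
hole? [278.2 221.2] 11 11 93 [489.6  15.5  68. ]
```

The trailing hole moved from y = −6.1 to 15.5, so the plate is being pushed, with negligible force. About 115 mm remain.

```bash
python3 -m creep '[{"hand":0,"tx":0.006,"ty":0,"tz":0,"spin":0},{"hand":0,"tx":0.006,"ty":0,"tz":0,"spin":0},{"hand":0,"tx":0.006,"ty":0,"tz":0,"spin":0},{"hand":0,"tx":0.006,"ty":0,"tz":0,"spin":0},{"hand":0,"tx":0.006,"ty":0,"tz":0,"spin":0}]'|grep -E "tool|contact";python3 -m creep '[{"hand":0,"tx":0.006,"ty":0,"tz":0,"spin":0},{"hand":0,"tx":0.006,"ty":0,"tz":0,"spin":0},{"hand":0,"tx":0.006,"ty":0,"tz":0,"spin":0},{"hand":0,"tx":0.006,"ty":0,"tz":0,"spin":0},{"hand":0,"tx":0,"ty":0,"tz":0,"spin":0}]'|grep -E "time|tool|contact"
python3 -c "
from h import *
save('wrist','w7');hole('w7')"
```

```text
tool_pos: [488.4, 22.4, 37.6]
contact_force: [-0.0, -0.1, -0.4]
time: 20.1
tool_pos: [487.7, 46.4, 37.7]
contact_force: [0.1, -0.3, -0.1]
hole? [278.1 220.9] 11 11 94 [487.8  69.8  68. ]
```

```bash
python3 -m creep '[{"hand":0,"tx":0.006,"ty":0,"tz":0,"spin":0},{"hand":0,"tx":0.006,"ty":0,"tz":0,"spin":0},{"hand":0,"tx":0.006,"ty":0,"tz":0,"spin":0},{"hand":0,"tx":0.006,"ty":0,"tz":0,"spin":0},{"hand":0,"tx":0.006,"ty":0,"tz":0,"spin":0}]'|grep -E "tool|contact";python3 -m creep '[{"hand":0,"tx":0.006,"ty":0,"tz":0,"spin":0},{"hand":0,"tx":0.006,"ty":0,"tz":0,"spin":0},{"hand":0,"tx":0.006,"ty":0,"tz":0,"spin":0},{"hand":0,"tx":0.004,"ty":0,"tz":0,"spin":0},{"hand":0,"tx":0,"ty":0,"tz":0,"spin":0}]'|grep -E "time|tool|contact"
python3 -c "
from h import *
save('wrist','w8');save('top','t8');hole('w8')
g=cv2.cvtColor(np.load('pics/w8.npz')['im'],cv2.COLOR_BGR2GRAY)
e=np.abs(cv2.Sobel(cv2.GaussianBlur(g,(5,5),0),cv2.CV_32F,0,1))
for n,c0,c1 in [('plate',240,310),('farlane',365,430)]:
    r=e[:200,c0:c1].mean(1)
    for k in [i for i in range(2,198) if r[i]==r[i-2:i+3].max() and r[i]>25]: print(n,k,r[k].round(),back('w8',(c0+c1)/2,k,68 if n=='plate' else 60).round(1))
"
```

```text
tool_pos: [486.7, 76.4, 37.7]
contact_force: [-0.4, -0.9, -0.0]
time: 21.4
tool_pos: [486.0, 98.3, 37.6]
contact_force: [-0.0, 0.5, 0.1]
hole? [278.  221.2] 11 11 93 [486.1 121.5  68. ]
plate 105 25.0 [482.6 180.5  68. ]
plate 131 100.0 [483.  168.2  68. ]
plate 161 65.0 [483.5 153.4  68. ]
farlane 5 34.0 [540.  229.5  60. ]
farlane 11 78.0 [540.3 226.9  60. ]
farlane 26 125.0 [541.  220.3  60. ]
```

```bash
python3 -m creep '[{"hand":0,"tx":0.004,"ty":0,"tz":0,"spin":0},{"hand":0,"tx":0.004,"ty":0,"tz":0,"spin":0},{"hand":0,"tx":0.001,"ty":0,"tz":0,"spin":0},{"hand":0,"tx":0,"ty":0,"tz":0,"spin":0}]'|grep -E "tool|contact";python3 -m creep '[{"hand":0,"tx":-0.01,"ty":0,"tz":0,"spin":0},{"hand":0,"tx":-0.02,"ty":0,"tz":0,"spin":0},{"hand":0,"tx":-0.01,"ty":0,"tz":-0.03,"spin":0},{"hand":0,"tx":0,"ty":0,"tz":-0.06,"spin":0},{"hand":0,"tx":0,"ty":0,"tz":-0.06,"spin":0}]'|grep -E "time|tool|contact"
python3 -m creep '[{"hand":0,"tx":0,"ty":0,"tz":-0.06,"spin":0},{"hand":0,"tx":0.04,"ty":0,"tz":-0.05,"spin":0},{"hand":0,"tx":0.04,"ty":0,"tz":0,"spin":0},{"hand":0,"tx":0.0,"ty":0,"tz":0,"spin":0}]'|grep -E "time|tool|contact"
python3 -c "
from h import *
save('wrist','w9')
hole('w9')
g=cv2.cvtColor(np.load('pics/w9.npz')['im'],cv2.COLOR_BGR2GRAY)
e=np.abs(cv2.Sobel(cv2.GaussianBlur(g,(3,3),0),cv2.CV_32F,0,1))
def cols(x,z): 
    p=proj('w9',[[x-14,230,z],[x+14,230,z]]); return int(p[0,0]),int(p[1,0])
for n,x,z in [('plate',482,68),('farlane',563,60)]:
    c0,c1=cols(x,z); r=e[:238,c0:c1].mean(1)
    for k in [i for i in range(2,236) if r[i]==r[i-2:i+3].max() and r[i]>25]: print(n,k,r[k].round(),back('w9',(c0+c1)/2,k,z).round(1))
"
```

```text
tool_pos: [485.7, 107.1, 37.6]
contact_force: [0.6, 0.0, 0.2]
time: 22.62
tool_pos: [486.7, 66.0, 189.2]
contact_force: [1.2, 0.5, -0.1]
time: 23.12
tool_pos: [484.3, 147.3, 296.8]
contact_force: [-1.2, -0.9, -0.6]
hole? [271.1  98. ] 8 4 18 [473.4 259.4  68. ]
hole? [277.1 109.5] 5 4 15 [481.9 245.2  68. ]
hole? [302.7 114.7] 3 5 11 [516.3 239.8  68. ]
hole? [277.  194.5] 3 4 12 [485.9 129.7  68. ]
plate 84 55.0 [479.9 277.   68. ]
plate 100 214.0 [480.6 257.2  68. ]
plate 107 41.0 [481.  248.3  68. ]
plate 111 44.0 [481.1 243.3  68. ]
plate 115 154.0 [481.3 238.1  68. ]
plate 118 149.0 [481.5 234.3  68. ]
plate 187 164.0 [484.8 140.5  68. ]
plate 190 156.0 [485.  136.2  68. ]
plate 196 42.0 [485.3 127.5  68. ]
plate 203 142.0 [485.6 117.2  68. ]
farlane 111 61.0 [560.7 246.8  60. ]
farlane 130 161.0 [562.7 221.8  60. ]
farlane 219 161.0 [573.8  93.8  60. ]
farlane 224 233.0 [574.5  86.   60. ]
farlane 231 56.0 [575.5  74.9  60. ]
```

```bash
python3 -c "
from h import *
print(back('top1',195+275/5,155+108/5,72), back('w9',396,222,72), get_obs()['time'])
a=np.load('pics/top1.npz')['im'].astype(int);save('top','t9');b=np.load('pics/t9.npz')['im'].astype(int)
d=abs(a-b).sum(2)
for n,(x0,y0,x1,y1) in dict(pot=(390,150,425,185),mallet=(415,205,458,240),gourd=(115,180,148,212),big=(168,240,208,315)).items(): print(n,np.percentile(d[y0:y1,x0:x1],[50,95]))
close_job()"
```

```text
[565.27858954  90.65763038  72.        ] [661.02198068  95.85479416  72.        ] 23.175
pot [ 4. 13.]
mallet [ 5. 14.]
gourd [ 5. 13.]
big [ 80.   170.05]
the job is handed in; nothing more can be done
```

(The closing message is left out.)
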